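Put up the tea display on its prop leg

ROBOT

A 6-joint arm with a two-finger parallel gripper is mounted at the origin on the work surface. World frame = base frame: x ahead of the robot, y to its left, z up, the work surface at z = 0. Lengths are in m, angles in degrees, forces in N, time in s.
With the tool pointing down it reaches from about 0.4 to 0.825 m from the base axis. Payload 7 kg.
Tool frame: the origin (TCP) lies midway between the tips of the shut fingers; the grasp point (between the pads) lies 19 mm behind it (ctrl.grip_point_offset is the distance from the TCP to the grasp point, in m); x points along the fingers, y is the direction in which the jaws open and shut, and the axes are right-handed (so a half turn about x gives the same grasp; the last joint's range is limited). The gripper opens to 88 mm and grips with 3 to 60 N. Pads are 19 mm wide; open, the fingers measure 130 mm over their backs; the gripper's body (78 mm by 193 mm) begins 47 mm behind the grasp point.
Start: joints at [-50.3, 20.546, 0.682, 0, -70.136, -16.507], TCP at [0.266, -0.62, 0.227] pointing down, gripper open.
Joint ranges: [-176.03, 176.03], [-82.01, 121.73], [-58.28, 71.71], [-173.87, 95.51], [-174.79, -0.11], [-173.66, 173.66]. Speed limits (degrees/s): [136.94, 136.94, 172.46, 180, 180, 180].

INTERFACE

Orientations are given as [roll, pitch, yaw] about the fixed x, y, z axes, in that order (R = Rz(yaw) Ry(pitch) Rx(roll)).
In Python, from plant import ctrl gives the robot as it stands.
- The arm moves only by the tool drive_tool, never from a script. Its argument "plan" is a list of rows, each a list of 3 entries, a list of its own where there are three numbers: the shift along the tool's x, y, z in m, then the turn, a rotation vector about the tool's x, y, z in degrees, then the opening, from 0 (shut) to 1 (fully open). In form: [[[dx, dy, dz], [wx, wy, wz], grip], ...]. A call has 1 to 20 rows; each row is the pose to reach, as a shift and turn from the pose measured when the call began, along the tool's axes at that moment; what a row does not reach only later rows make up. A row lasts 1/12 s, in which the tool goes at most 41.7 mm and 7.16 degrees, less where a joint would pass 70% of its speed; a pose out of reach is approached as far as the arm can. A call with a gripper value outside its range is refused whole. The fingers move at their own pace and stop on an object; the grip force is fixed at half the most. Time passes only in rows, so rows that repeat a pose let the fingers close. It gives the time, the measured TCP pose, the force and the opening at its end, in the units of the state.
- ctrl.get_obs(): the state, without advancing time (a new reading comes with each control period).
- ctrl.snapshot(name): name is "scene" or "top" or "wrist"; returns the picture (420x560x3 uint8, blue, green, red); there is no depth.
- ctrl.get_calibration(name): a dict with "fx", "fy", "cx", "cy" (pixels), "R" (3x3) and "t" (3): a world point X has camera coordinates R X + t. Camera axes: x right, y down, z forward; pixel columns grow to the right and rows downward; lengths in m; the calibration is good to about 2 mm. A picture is of the moment at which its call begins: read the wrist's pose just before it. get_calibration takes no time and is no camera call; for the wrist camera it gives the pose at the moment of the call.
- ctrl.close_job(): hands the job in, once; it reports no verdict.
Trained networks look in the newest picture that a camera, given by its name, has taken for a name from the list of things; names that differ only in an ending like _2 or _b are one class to them, and where a whole thing is asked for, a point or a joint stands for the part that bears it (a point fixed in the world has none). Each returns a list of dicts, best first, with "confidence" (0 to 1); they miss things now and then, are a little off and sometimes report something else, mostly with a low value. They report only what shows in the picture. A call takes as long as a camera call. They do not tell look-alikes from the thing itself.
- ctrl.cut_out(camera, name): "pixels" (420x560 bool, what is visible of it) and "pixel" ([column, row] in pixels, amid what is visible of it).
- ctrl.landmark_of(camera, name): "pixel" ([column, row] in pixels: a listed point, or the origin of a listed thing).
The state is a dict: "clock": time; "joint_pos": joint angles; "qvel": joint speeds; "tau": joint torques, N m; "tool_pos": TCP position; "orientation": TCP orientation; "force": force on the tool from outside, world axes, zero at the start; "moment": the same for the moment, N m; "opening": finger opening in m.
Only numpy, scipy, OpenCV 4.12 (cv2) and the standard library are available. Lean on these libraries where they do the work, as an engineer would, in place of code of your own. Each camera call takes 0.05 s, during which the arm holds its last target. There are 200 camera calls.

TASK

Set up the tea display. First slide the blue pot along the counter, without lifting it, onto the middle of the green ring mark; then push the red prop leg of the display ledge out until it hits its stop; then lay the wooden tray flat on ledge and leg, centred, long side along the ledge, its back edge close to the ledge's back fence. Finally stand every tea tin that is there upright on the floor of the tray, and leave everything else on the counter where it is.

Things in the scene. Friction and masses are not known exactly. Their poses are not given: they have to be found in the camera images.
- ledge: Fixed dark wooden display ledge, 70 deep (x) x 240 wide (y), its flat top 90 above the counter. Origin: centre of its underside, on the counter; -x is its front (towards the robot), +x its back; z up. The front face is at x = -35. A low fence, 10 thick and 16 high, stands on the back edge, its inner face at x = +25.
- leg_hinge (a point): Vertical hinge axis of the prop leg, at the height of the leg's top (90 above the counter): 20 in front of the middle of the ledge's front face (ledge x -55, y 0).
- leg_tip (a point): Far end of the prop leg, on its top edge: 110 from the hinge axis, 90 above the counter.
- prop_leg (a joint): Red prop leg: gate frame 110 long, 12 thick (end post 14), 3 to 90 above the counter, on a vertical hinge with light friction (0.06 N m; stays where left). Value (rad): 0 folded, parallel to the ledge's front, pointing to the ledge's +y; it grows as the tip swings out to the robot, to the stop at 1.571, square to the ledge (its -x). It starts 0.35 to 0.6 open: room behind it to reach in.
- pot: Blue enamel pot with fixed lid, 90 diameter (lid rim 94), 52 high at the lid rim, about 0.7 kg, two small side handles, slippery plastic sole (friction about 0.3). An upright black knob on the middle of the lid, 24 diameter, from 58 to 90 above the counter. Origin: centre of its underside; z up. It starts on the grey ring mark, where the leg must stand.
- green_centre (a point): Centre, on the counter, of the green ring mark (flat, 116 diameter), which lies to the left or the right of the ledge's front. The yellow one is its twin on the other side and is not used.
- tray: Tray with white floor, dark wood lip and grip, 150 (x) x 220 (y), 450 g; floor 8 thick, lip 5 thick rising to 18 above the underside all round. Upright grip board along its x axis in the middle, 100 long, 12 thick, top 62 above the underside; it parts two bays (y 6 to 105 and -105 to -6). Origin: centre of the underside; z up. Same after a half turn. Starts flat on the counter.
- mat: Fixed cork mat 200 x 170, 3 thick, on which the tins start. Origin: centre of its underside.
- amber_jar: Closed amber glass jar, 80 diameter, 120 high. Origin: centre of its underside. Bystander.
- white_tub: Empty white plastic tub, 100 diameter, 70 high. Origin: centre of its underside. Bystander.
- measuring_cup: Small aluminium measuring cup, 64 diameter, 50 high, loop handle. Origin: centre of its underside. Bystander.
- tea_scoop: Small wooden spoon, 140 long, lying flat. Origin: at its middle. Bystander.
- tongs_box: Cardboard box 90 x 60 x 45 high. Origin: centre of its underside. Bystander.
- salt_jar: Green glass jar with cork lid, 58 diameter, 62 high. Origin: centre of its underside. Bystander.
- tin0: Red tea tin with steel lid, upright cylinder 46 diameter, 50 high (lid rim 47), about 120 g. Origin: centre of its underside; z up. May be absent.
- tin1: Green tea tin with steel lid, upright cylinder 46 diameter, 50 high (lid rim 47), about 120 g. Origin: centre of its underside; z up. May be absent.
- tin2: Blue tea tin with steel lid, upright cylinder 46 diameter, 50 high (lid rim 47), about 120 g. Origin: centre of its underside; z up. May be absent.
- tin3: Yellow tea tin with steel lid, upright cylinder 46 diameter, 50 high (lid rim 47), about 120 g. Origin: centre of its underside; z up. May be absent.
Mind the look-alikes: they are no part of the job. What is shaped like the tin1 but orange or turquoise is not meant.

How it is judged (in metres and radians):
On the way, in this order (a step that is already met when the one before it is completed fails the run):
1. the pot stands on the green mark (horizontal distance between pot and green_centre below 0.02 m and height (world z) of pot below 0.008 m and angle between pot's own z axis and vertical below 0.1 rad and linear speed of pot below 0.02 m/s), for 0.3 s.
2. the prop leg is out at its stop (value of joint prop_leg above 1.47 rad), for 0.3 s.
3. the tray lies flat on ledge and leg (x of tray in the frame of ledge between -0.078 and -0.042 m and y of tray in the frame of ledge between -0.025 and 0.025 m and z of tray in the frame of ledge between 0.085 and 0.096 m and angle between tray's own z axis and vertical below 0.06 rad and angle between the y axis of tray and the y axis of ledge, either way round below 0.14 rad and linear speed of tray below 0.02 m/s), for 0.3 s.
At the end, for the whole second after the job is handed in: Pot within 20 mm of the green mark's centre; leg at 1.47 rad or more; tray flat on ledge and leg, centred within 25 mm, back edge within 28 mm of the fence, long side within 0.14 rad of the ledge's; every tin present upright on the tray's floor; all at rest (all of step 1 and all of step 3 and value of joint prop_leg above 1.47 rad and x of tin0 in the frame of tray between -0.07 and 0.07 m and y of tin0 in the frame of tray between -0.105 and 0.105 m and z of tin0 in the frame of tray between 0.004 and 0.014 m and angle between each of tin0, tin1, tin2, tin3's own z axis and vertical below 0.12 rad and linear speed of each of tin0, tin1, tin2, tin3 below 0.02 m/s and x of tin1 in the frame of tray between -0.07 and 0.07 m and y of tin1 in the frame of tray between -0.105 and 0.105 m and z of tin1 in the frame of tray between 0.004 and 0.014 m and x of tin2 in the frame of tray between -0.07 and 0.07 m and y of tin2 in the frame of tray between -0.105 and 0.105 m and z of tin2 in the frame of tray between 0.004 and 0.014 m and x of tin3 in the frame of tray between -0.07 and 0.07 m and y of tin3 in the frame of tray between -0.105 and 0.105 m and z of tin3 in the frame of tray between 0.004 and 0.014 m); the robot touches nothing.
It fails at once if the pot is lifted (more than 15 mm) or tipped (more than 0.3 rad) (height (world z) of pot above 0.015 m or angle between pot's own z axis and vertical above 0.3 rad).
It fails at once if a bystander is moved by more than 30 mm (distance of any of amber_jar, white_tub, measuring_cup, tea_scoop, tongs_box, salt_jar from where it was at the start of the episode above 0.03 m).
Of tin0, tin1, tin2, tin3 only 2 to 4 are there at a start; the rules pass over those that are not, and their reading is None.
At some moment in a run one of tin0, tin1, tin2, tin3 may be knocked a few centimetres aside while the robot is not near it.
Once in a run the grip may slacken for a moment while it holds something.
It also fails if it takes over 210 s, if anything falls off the work surface, if the arm or the gripper's body presses on something with over 40 N, if the wrist force passes 120 N, or if a joint passes its speed limit or range.

## Working session

There is one attempt and no reset: what is moved stays moved. The work goes in short steps, Python scripts to look and compute and a tool call to move; the robot and the scene stay as the last step left them, time stands still between calls to the robot, and variables do not carry over. Pictures are saved under pics/ and viewed, about 12 in all and at most 16, crops included, and the job is handed in when it is done.

Besides the shell and the picture viewer there is one more tool, called after "Call:" as name([rows], argument=value, ...), one row to a line, values as JSON. drive_tool: Moves the arm, as the interface text tells. Its arguments: {"type":"object","properties":{"plan":{"type":"array","items":{"type":"array"}}},"required":["plan"]}

```bash
ls; mkdir -p pics
cat > h.py <<'E'
from plant import ctrl
import numpy as np, cv2
from scipy.spatial.transform import Rotation as Rn
def world(cam,px,z,K=None):
    K=K or ctrl.get_calibration(cam); R=np.array(K["R"]);t=np.array(K["t"])
    d=R.T@np.array([(px[0]-K["cx"])/K["fx"],(px[1]-K["cy"])/K["fy"],1.]); c=-R.T@t
    return c+d*(z-c[2])/d[2]
def proj(cam,X,K=None):
    K=K or ctrl.get_calibration(cam); p=np.array(K["R"])@np.array(X)+np.array(K["t"])
    return np.array([K["fx"]*p[0]/p[2]+K["cx"],K["fy"]*p[1]/p[2]+K["cy"]])
E
python3 - <<'E'
from h import *
for n in("top","scene"):
    im=ctrl.snapshot(n); cv2.imwrite(f"pics/{n}0.png",im)
    K=ctrl.get_calibration(n); print(n,"cam at",-np.array(K["R"]).T@np.array(K["t"]))
    for nm,z in [("ledge",0),("leg_hinge",.09),("leg_tip",.09),("pot",0),("green_centre",0),("tray",0),("mat",0),("tin0",0.003),("tin1",0.003),("tin2",0.003),("tin3",0.003),("amber_jar",0),("white_tub",0),("measuring_cup",0),("tea_scoop",0),("tongs_box",0),("salt_jar",0)]:
        print(nm,[(round(r["confidence"],2),np.round(r["pixel"]).tolist(),np.round(world(n,r["pixel"],z)[:2],3).tolist()) for r in ctrl.landmark_of(n,nm)[:4]])
o=ctrl.get_obs();print(o["tool_pos"],o["orientation"],o["opening"],o["clock"])
E
```

```text
pics
top cam at [ 0.22915712 -0.04155065  1.45115541]
ledge [(0.61, [252.0, 155.0], [0.685, -0.007]), (0.56, [291.0, 249.0], [0.369, -0.114])]
leg_hinge [(0.93, [252.0, 161.0], [0.639, -0.008]), (0.27, [133.0, 213.0], [0.498, 0.355])]
leg_tip [(0.62, [216.0, 177.0], [0.595, 0.104]), (0.57, [252.0, 156.0], [0.654, -0.008])]
pot [(0.56, [253.0, 202.0], [0.528, -0.002])]
green_centre [(0.59, [189.0, 209.0], [0.518, 0.202])]
tray [(0.81, [133.0, 213.0], [0.514, 0.384])]
mat [(0.63, [367.0, 199.0], [0.516, -0.371])]
tin0 [(0.83, [415.0, 211.0], [0.466, -0.52]), (0.71, [379.0, 211.0], [0.474, -0.405]), (0.68, [379.0, 180.0], [0.577, -0.415]), (0.61, [377.0, 256.0], [0.33, -0.382])]
tin1 [(0.83, [415.0, 211.0], [0.466, -0.52]), (0.71, [379.0, 211.0], [0.474, -0.405]), (0.68, [379.0, 180.0], [0.577, -0.415]), (0.61, [377.0, 256.0], [0.33, -0.382])]
tin2 [(0.83, [415.0, 211.0], [0.466, -0.52]), (0.71, [379.0, 211.0], [0.474, -0.405]), (0.68, [379.0, 180.0], [0.577, -0.415]), (0.61, [377.0, 256.0], [0.33, -0.382])]
tin3 [(0.83, [415.0, 211.0], [0.466, -0.52]), (0.71, [379.0, 211.0], [0.474, -0
[... 1423 characters left out ...]
0.68, [180.0, 292.0], [0.583, -0.404])]
tin3 [(0.87, [162.0, 260.0], [0.463, -0.408]), (0.85, [128.0, 278.0], [0.469, -0.515]), (0.78, [157.0, 222.0], [0.329, -0.373]), (0.68, [180.0, 292.0], [0.583, -0.404])]
amber_jar [(0.6, [396.0, 234.0], [0.728, 0.235])]
white_tub [(0.66, [256.0, 308.0], [0.731, -0.241])]
measuring_cup [(0.59, [233.0, 198.0], [0.362, -0.128])]
tea_scoop [(0.72, [259.0, 311.0], [0.742, -0.238]), (0.63, [306.0, 168.0], [0.37, 0.137])]
tongs_box [(0.73, [328.0, 146.0], [0.325, 0.256]), (0.3, [180.0, 269.0], [0.513, -0.375])]
salt_jar [(0.93, [184.0, 217.0], [0.349, -0.292])]
[ 0.2658051  -0.62044179  0.22655462] [65.33293775 89.99904876 88.52493085] 0.08742112322961064 1.8
```

View pics/top0.png

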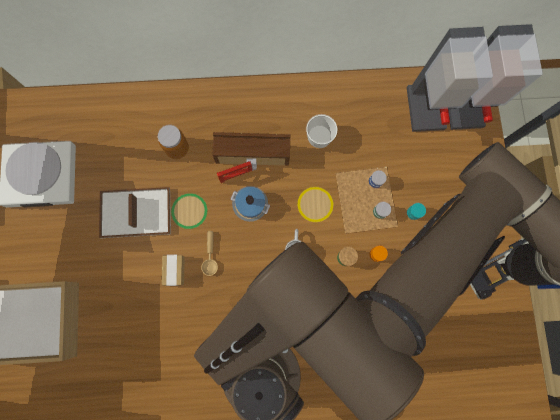

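View pics/scene0.png

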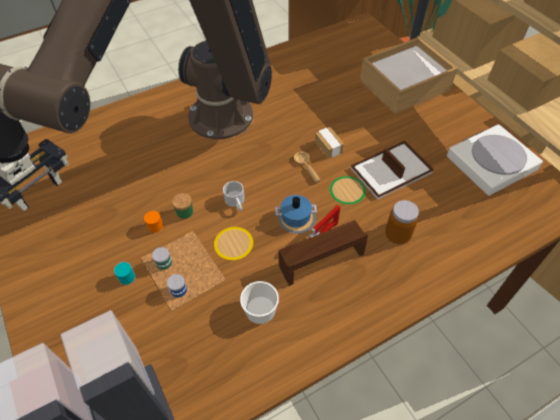

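Two tins are on the mat, a green one and a blue one. The orange and turquoise cans are look-alikes. The green mark is on the left, beside the tray. Next I'll write a move helper and hover over the pot.

```bash
cat >> h.py <<'E'
def go(xyz,jaw=None):
    "print shift/turn in tool axes to reach TCP xyz pointing down with jaw axis at angle jaw (deg, mod 180) in world"
    o=ctrl.get_obs(); R=Rn.from_euler("xyz",o["orientation"],degrees=True); p=np.array(o["tool_pos"])
    s=R.inv().apply(np.array(xyz)-p); out=[0,0,0]
    if jaw is not None:
        y=R.as_matrix()[:,1]; cur=np.degrees(np.arctan2(y[1],y[0])); d=(jaw-cur+90)%180-90
        c,sn=np.cos(np.radians(cur+d)),np.sin(np.radians(cur+d))
        T=np.array([[0,0,-1],[c,sn,0]]); z=np.cross(T[0],T[1]) ; x=np.array([0,0,-1.]); yv=np.array([c,sn,0]); M=np.column_stack([x,yv,np.cross(x,yv)])
        out=(R.inv()*Rn.from_matrix(M)).as_rotvec(degrees=True)
    print("go",xyz,jaw,"->",np.round(s,4).tolist(),np.round(out,2).tolist(),"axes x,y,z:",np.round(R.as_matrix().T,2).tolist(),"j6",np.round(o["joint_pos"],0))
E
python3 - <<'E'
from h import *
go([.525,0,.24],90)
im=cv2.imread("pics/top0.png")
for n,c in(("top",None),("scene",None)):
    ctrl.snapshot(n)
    for r in ctrl.cut_out(n,"ledge")[:2]:
        m=r["pixels"].astype(np.uint8); print(n,r["confidence"],cv2.minAreaRect(cv2.findNonZero(m)))
E
```

```text
go [0.525, 0, 0.24] 90 -> [-0.0134, 0.4682, 0.4826] [23.19, 0.0, -0.0] axes x,y,z: [[0.0, 0.0, -1.0], [-0.39, 0.92, 0.0], [0.92, 0.39, 0.0]] j6 [-50.  21.   1.  -0. -70. -17.]
top 0.79 ((251.0, 156.5), (49.0, 76.0), 90.0)
top 0.32 ((211.87599182128906, 253.9320068359375), (16.725788116455078, 43.200836181640625), 10.30484676361084)
scene 0.6 ((321.4000244140625, 251.80001831054688), (54.903839111328125, 92.61732482910156), 52.12501525878906)
```

Call:
drive_tool([
  [[-0.013, 0.156, 0.161], [7, 0, 0], 1],
  [[-0.013, 0.156, 0.161], [7, 0, 0], 1],
  [[-0.013, 0.468, 0.483], [23.2, 0, 0], 1],
  [[-0.013, 0.468, 0.483], [23.2, 0, 0], 1],
  [[-0.013, 0.468, 0.483], [23.2, 0, 0], 1],
  [[-0.013, 0.468, 0.483], [23.2, 0, 0], 1],
  [[-0.013, 0.468, 0.483], [23.2, 0, 0], 1],
  [[-0.013, 0.468, 0.483], [23.2, 0, 0], 1],
  [[-0.013, 0.468, 0.483], [23.2, 0, 0], 1],
  [[-0.013, 0.468, 0.483], [23.2, 0, 0], 1],
  [[-0.013, 0.468, 0.483], [23.2, 0, 0], 1],
  [[-0.013, 0.468, 0.483], [23.2, 0, 0], 1],
  [[-0.013, 0.468, 0.483], [23.2, 0, 0], 1],
  [[-0.013, 0.468, 0.483], [23.2, 0, 0], 1],
  [[-0.013, 0.468, 0.483], [23.2, 0, 0], 1],
  [[-0.013, 0.468, 0.483], [23.2, 0, 0], 1],
  [[-0.013, 0.468, 0.483], [23.2, 0, 0], 1],
  [[-0.013, 0.468, 0.483], [23.2, 0, 0], 1],
  [[-0.013, 0.468, 0.483], [23.2, 0, 0], 1],
  [[-0.013, 0.468, 0.483], [23.2, 0, 0], 1],
])

```text
clock: 3.67
tool_pos: [0.5251, -0.0005, 0.2395]
orientation: [-159.0, 90.0, -159.0]
force: [0.9, -0.7, -0.5]
opening: 0.0876
```

```bash
cat >> h.py <<'E'
def look(n,names,save=None):
    K=ctrl.get_calibration(n); im=ctrl.snapshot(n)
    if save: cv2.imwrite(f"pics/{save}.png",im)
    for nm,z in names:
        print(n,nm,[(round(r["confidence"],2),np.round(r["pixel"]).tolist(),np.round(world(n,r["pixel"],z,K)[:2],4).tolist()) for r in ctrl.landmark_of(n,nm)[:3]])
    return im,K
E
python3 - <<'E'
from h import *
o=ctrl.get_obs();print(o["tool_pos"],o["orientation"],o["opening"],o["clock"])
look("wrist",[("pot",0),("ledge",0),("leg_hinge",.09),("leg_tip",.09),("green_centre",0)],"w1")
E
```

```text
[ 0.5250541  -0.00054266  0.23950923] [-159.01908529   89.97809593 -159.02904231] 0.08761701780429028 3.6667
wrist pot [(0.69, [283.0, 183.0], [0.5249, 0.0029])]
wrist ledge [(0.93, [275.0, 292.0], [0.6936, -0.0083])]
wrist leg_hinge [(0.84, [277.0, 291.0], [0.6362, -0.0044]), (0.2, [283.0, 184.0], [0.508, 0.0026])]
wrist leg_tip [(0.55, [371.0, 268.0], [0.6054, 0.103])]
wrist green_centre [(0.72, [40.0, 27.0], [0.3377, -0.2843]), (0.66, [429.0, 178.0], [0.517, 0.2001])]
```

View pics/w1.png

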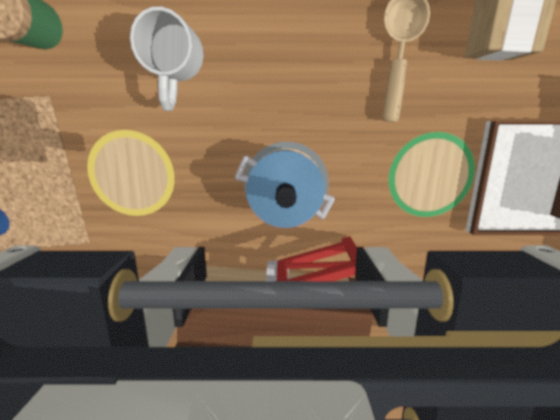

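Run:
```python
from h import *
im=cv2.imread("pics/w1.png"); K=ctrl.get_calibration("wrist")
hsv=cv2.cvtColor(im,cv2.COLOR_BGR2HSV)
m=cv2.inRange(hsv,(45,80,60),(85,255,255)); m[:,:380]=0; m[:,485:]=0
c=max(cv2.findContours(m,cv2.RETR_EXTERNAL,cv2.CHAIN_APPROX_NONE)[0],key=len)
e=cv2.fitEllipse(c);print("green",e,world("wrist",e[0],0,K))
m=(hsv[...,2]<60).astype(np.uint8); m[:,:265]=0;m[:,305:]=0;m[:175]=0;m[220:]=0
p=cv2.findNonZero(m)[:,0].astype(float);print("knob px",p.mean(0),p.min(0),p.max(0),world("wrist",p.mean(0),.08,K))
go([.525,0,.064],90)
# tin/ledge from top picture
t=cv2.imread("pics/top0.png"); cv2.imwrite("pics/ledgecrop.png",cv2.resize(t[115:225,190:330],None,fx=5,fy=5,interpolation=cv2.INTER_CUBIC))
```

```text
green ((431.2264099121094, 173.94039916992188), (77.8994140625, 90.31498718261719), 48.35424041748047) [0.51280932 0.20290415 0.        ]
knob px [285.12716763 194.97687861] [276. 184.] [294. 206.] [0.52274067 0.00439272 0.08      ]
go [0.525, 0, 0.064] 90 -> [0.1758, 0.0008, -0.0003] [-0.07, 0.02, -0.01] axes x,y,z: [[0.0, 0.0, -1.0], [0.0, 1.0, 0.0], [1.0, -0.0, 0.0]] j6 [  21.    6.  -17.    0.  -67. -111.]
```

View pics/ledgecrop.png

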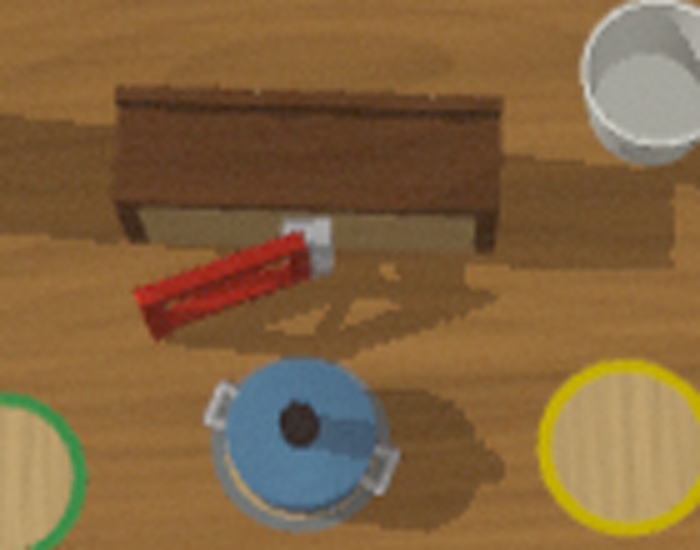

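Call:
drive_tool([
  [[0.04, 0.004, -0.002], [0, 0, 0], 1],
  [[0.08, 0.005, -0.002], [0, 0, 0], 1],
  [[0.12, 0.005, -0.002], [0, 0, 0], 1],
  [[0.145, 0.005, -0.002], [0, 0, 0], 1],
  [[0.16, 0.005, -0.002], [0, 0, 0], 0.6],
  [[0.17, 0.005, -0.002], [0, 0, 0], 0.6],
  [[0.174, 0.005, -0.002], [0, 0, 0], 0.6],
  [[0.174, 0.005, -0.002], [0, 0, 0], 0.5],
  [[0.174, 0.005, -0.002], [0, 0, 0], 0.3],
  [[0.174, 0.005, -0.002], [0, 0, 0], 0],
  [[0.174, 0.005, -0.002], [0, 0, 0], 0],
  [[0.174, 0.005, -0.002], [0, 0, 0], 0],
  [[0.174, 0.005, -0.002], [0, 0, 0], 0],
  [[0.174, 0.005, -0.002], [0, 0, 0], 0],
  [[0.174, 0.005, -0.002], [0, 0, 0], 0],
  [[0.174, 0.005, -0.002], [0, 0, 0], 0],
])

```text
clock: 5.3
tool_pos: [0.5237, 0.0044, 0.0661]
orientation: [19.8, 89.9, 19.8]
force: [-0.2, 1.0, 2.8]
opening: 0.0229
```

Run:
```python
from h import *
go([.516,.203,.064],90)
f=lambda x,y:(190+x/5,115+y/5)
a=[world("top",f(*q),z) for q,z in(((115,203),.09),((500,207),.09),((118,88),.106),((502,99),.106),((118,100),.106),((502,111),.106))]
for q in a: print(q)
for i in(0,2): d=a[i]-a[i+1]; print("len",np.linalg.norm(d),"yaw",np.degrees(np.arctan2(-d[0],d[1])))
```

```text
go [0.516, 0.203, 0.064] 90 -> [0.0021, 0.1986, -0.0079] [-0.07, 0.06, -0.02] axes x,y,z: [[0.0, 0.0, -1.0], [0.0, 1.0, 0.0], [1.0, -0.0, 0.0]] j6 [  22.   16.  -30.    0.  -44. -112.]
[0.66290821 0.11043478 0.09      ]
[ 0.64624531 -0.12675299  0.09      ]
[0.73161783 0.10425502 0.106     ]
[ 0.71052546 -0.13173832  0.106     ]
[0.72383074 0.10452549 0.106     ]
[ 0.70276157 -0.13120387  0.106     ]
len 0.2377723509125924 yaw -4.018538608268352
len 0.23693405314885296 yaw -5.10735157158099
```

Call:
drive_tool([
  [[0, 0.008, 0], [0, 0, 0], 0],
  [[0, 0.02, -0.001], [0, 0, 0], 0],
  [[0, 0.036, -0.002], [0, 0, 0], 0],
  [[0, 0.052, -0.003], [0, 0, 0], 0],
  [[0, 0.068, -0.004], [0, 0, 0], 0],
  [[0, 0.084, -0.005], [0, 0, 0], 0],
  [[0, 0.1, -0.006], [0, 0, 0], 0],
  [[0, 0.116, -0.007], [0, 0, 0], 0],
  [[0, 0.132, -0.008], [0, 0, 0], 0],
  [[0, 0.148, -0.008], [0, 0, 0], 0],
  [[0, 0.164, -0.008], [0, 0, 0], 0],
  [[0, 0.178, -0.008], [0, 0, 0], 0],
  [[0, 0.189, -0.008], [0, 0, 0], 0],
  [[0, 0.195, -0.008], [0, 0, 0], 0],
  [[0, 0.198, -0.008], [0, 0, 0], 0],
  [[0, 0.199, -0.008], [0, 0, 0], 0],
  [[0, 0.199, -0.008], [0, 0, 0], 0],
])

```text
clock: 6.72
tool_pos: [0.5158, 0.2033, 0.0661]
orientation: [26.3, 89.9, 26.2]
force: [-0.8, -1.1, 3.6]
opening: 0.023
```

Run:
```python
from h import *
im,K=look("top",[("pot",0),("green_centre",0),("leg_hinge",.09),("leg_tip",.09)])
im,K=look("scene",[("pot",0),("green_centre",0),("leg_hinge",.09),("leg_tip",.09)],"s2")
cv2.imwrite("pics/s2c.png",cv2.resize(im[130:300,220:440],None,fx=3,fy=3))
go([.516,.203,.064],90)
```

```text
top pot [(0.54, [250.0, 161.0], [0.6661, -0.0018])]
top green_centre [(0.6, [190.0, 212.0], [0.5065, 0.2012])]
top leg_hinge [(0.57, [247.0, 161.0], [0.6397, 0.0062]), (0.46, [207.0, 255.0], [0.3588, 0.1392])]
top leg_tip [(0.69, [216.0, 175.0], [0.6, 0.105])]
scene pot [(0.86, [347.0, 189.0], [0.5115, 0.2052])]
scene green_centre [(0.81, [349.0, 188.0], [0.5114, 0.2115]), (0.51, [391.0, 173.0], [0.5276, 0.3683])]
scene leg_hinge [(0.75, [314.0, 225.0], [0.6277, 0.0041])]
scene leg_tip [(0.56, [336.0, 208.0], [0.6096, 0.0875])]
go [0.516, 0.203, 0.064] 90 -> [0.0021, -0.0003, 0.0002] [-0.08, 0.05, -0.02] axes x,y,z: [[0.0, 0.0, -1.0], [0.0, 1.0, 0.0], [1.0, -0.0, 0.0]] j6 [  42.   18.  -26.    0.  -45. -132.]
```

View pics/s2c.png

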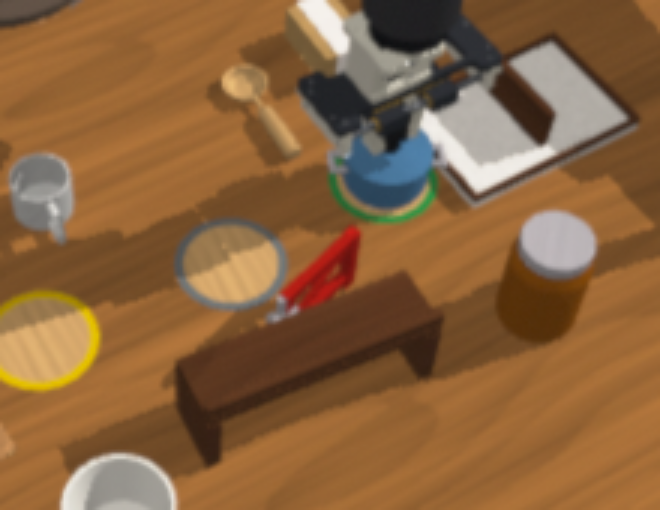

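Call:
drive_tool([
  [[0, 0, 0], [0, 0, 0], 0.3],
  [[0, 0, 0], [0, 0, 0], 0.5],
  [[0, 0, 0], [0, 0, 0], 0.6],
  [[0, 0, 0], [0, 0, 0], 0.6],
  [[0, 0, 0], [0, 0, 0], 0.6],
  [[0, 0, 0], [0, 0, 0], 0.6],
  [[-0.02, 0, 0], [0, 0, 0], 0.6],
  [[-0.06, 0, 0], [0, 0, 0], 0.6],
  [[-0.1, 0, 0], [0, 0, 0], 0.6],
  [[-0.12, 0, 0], [0, 0, 0], 0.6],
  [[-0.12, 0, 0], [0, 0, 0], 0.6],
])

```text
clock: 8.13
tool_pos: [0.5183, 0.2049, 0.1919]
orientation: [31.6, 89.4, 31.6]
force: [0.4, 0.1, -0.0]
opening: 0.0528
```

Run:
```python
from h import *
im,K=look("wrist",[("pot",0),("green_centre",0),("leg_hinge",.09),("leg_tip",.09)])
go([.641,.086,.17],95)
```

```text
wrist pot [(0.62, [279.0, 189.0], [0.5178, 0.2044])]
wrist green_centre []
wrist leg_hinge []
wrist leg_tip []
go [0.641, 0.086, 0.17] 95 -> [0.0148, -0.1166, 0.1261] [-5.09, -0.05, 0.04] axes x,y,z: [[-0.0, -0.0, -1.0], [0.0, 1.0, -0.0], [1.0, -0.0, -0.0]] j6 [  42.   11.  -18.   -0.  -61. -132.]
```

Call:
drive_tool([
  [[-0.01, -0.03, 0.03], [-2, 0, 0], 0],
  [[-0.01, -0.06, 0.06], [-4, 0, 0], 0],
  [[-0.01, -0.09, 0.09], [-5.1, 0, 0], 0],
  [[0, -0.117, 0.126], [-5.1, 0, 0], 0],
  [[0.015, -0.117, 0.126], [-5.1, 0, 0], 0],
  [[0.015, -0.117, 0.126], [-5.1, 0, 0], 0],
  [[0.015, -0.117, 0.126], [-5.1, 0, 0], 0],
  [[0.015, -0.117, 0.126], [-5.1, 0, 0], 0],
])

```text
clock: 9.05
tool_pos: [0.6403, 0.0858, 0.1693]
orientation: [-150.1, 89.8, -145.0]
force: [-0.4, 0.5, 0.9]
opening: 0.0047
```

Run:
```python
from h import *
im,K=look("wrist",[("leg_hinge",.09),("leg_tip",.09)],"w3")
hsv=cv2.cvtColor(im,cv2.COLOR_BGR2HSV)
m=cv2.inRange(hsv,(0,170,70),(6,255,255))|cv2.inRange(hsv,(175,170,70),(180,255,255))
n,l,s,c=cv2.connectedComponentsWithStats(m); print(s[s[:,4]>150])
t=np.array([.641,.086])
print("proj hinge",proj("wrist",[.6347,-.0066,.09],K),"tip",proj("wrist",[.6055,.103,.09],K),"ins point",proj("wrist",[.641,.086,.09],K))
go([.641,.086,.06],95)
```

```text
wrist leg_hinge [(0.69, [173.0, 207.0], [0.6368, -0.0043])]
wrist leg_tip [(0.63, [303.0, 182.0], [0.6063, 0.1014])]
[[     0      0    560    420 234208]
 [   178    163    121     39    930]]
proj hinge [170.23475699 204.52154523] tip [305.43582659 181.35596669] ins point [280.69825624 221.04953649]
go [0.641, 0.086, 0.06] 95 -> [0.1108, -0.0006, 0.0002] [0.1, 0.02, 0.02] axes x,y,z: [[0.0, -0.0, -1.0], [-0.09, 1.0, -0.0], [1.0, 0.09, 0.0]] j6 [  25.   20.   -8.    0.  -62. -110.]
```

View pics/w3.png

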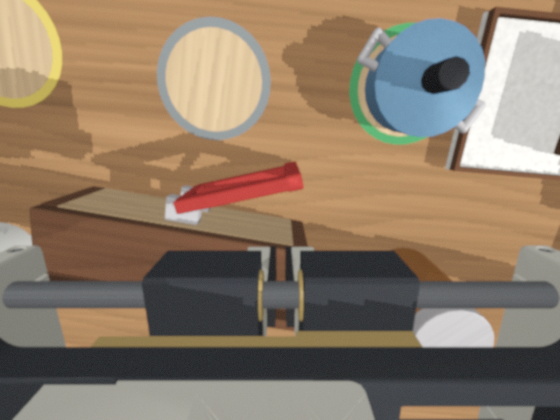

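Call:
drive_tool([
  [[0.03, 0, 0], [0, 0, 0], 0],
  [[0.06, 0, 0], [0, 0, 0], 0],
  [[0.085, 0, 0], [0, 0, 0], 0],
  [[0.1, 0, 0], [0, 0, 0], 0],
  [[0.109, 0, 0], [0, 0, 0], 0],
  [[0.11, 0, 0], [0, 0, 0], 0],
  [[0.11, 0, 0], [0, 0, 0], 0],
])

```text
clock: 9.78
tool_pos: [0.641, 0.0871, 0.0615]
orientation: [-26.9, 89.9, -21.8]
force: [1.0, -0.9, 0.3]
opening: 0.0007
```

Run:
```python
from h import *
o=ctrl.get_obs(); R=Rn.from_euler("xyz",o["orientation"],degrees=True); p=np.array(o["tool_pos"]);print(p,o["force"])
h=np.array([.635,-.0062])
for a in range(108,181,6):
    r=np.radians(a); u=np.array([np.cos(r),np.sin(r)]); n=np.array([np.sin(r),-np.cos(r)])
    q=h+.08*u+.017*n
    print(a,np.round(R.inv().apply([q[0]-p[0],q[1]-p[1],0]),3).tolist(),"turn",95-a)
```

```text
[0.64095634 0.08710634 0.06147511] [ 0.98561151 -0.93930776  0.29168865]
108 [-0.0, -0.011, -0.016] turn -13
114 [-0.0, -0.011, -0.024] turn -19
120 [-0.0, -0.013, -0.033] turn -25
126 [-0.0, -0.015, -0.041] turn -31
132 [-0.0, -0.018, -0.049] turn -37
138 [-0.0, -0.022, -0.056] turn -43
144 [-0.0, -0.027, -0.063] turn -49
150 [-0.0, -0.032, -0.07] turn -55
156 [-0.0, -0.039, -0.076] turn -61
162 [-0.0, -0.045, -0.081] turn -67
168 [-0.0, -0.053, -0.086] turn -73
174 [-0.0, -0.06, -0.09] turn -79
180 [-0.0, -0.068, -0.092] turn -85
```

Call:
drive_tool([
  [[0, -0.006, -0.006], [-6, 0, 0], 0],
  [[0, -0.011, -0.016], [-13, 0, 0], 0],
  [[0, -0.011, -0.024], [-19, 0, 0], 0],
  [[0, -0.013, -0.033], [-25, 0, 0], 0],
  [[0, -0.015, -0.041], [-31, 0, 0], 0],
  [[0, -0.018, -0.049], [-37, 0, 0], 0],
  [[0, -0.022, -0.056], [-43, 0, 0], 0],
  [[0, -0.027, -0.063], [-49, 0, 0], 0],
  [[0, -0.032, -0.07], [-55, 0, 0], 0],
  [[0, -0.039, -0.076], [-61, 0, 0], 0],
  [[0, -0.045, -0.081], [-67, 0, 0], 0],
  [[0, -0.051, -0.085], [-71, 0, 0], 0],
  [[0, -0.055, -0.087], [-74, 0, 0], 0],
  [[0, -0.059, -0.089], [-77, 0, 0], 0],
  [[0, -0.061, -0.09], [-79, 0, 0], 0],
  [[0, -0.062, -0.09], [-80, 0, 0], 0],
  [[0, -0.062, -0.09], [-80, 0, 0], 0],
])

```text
clock: 11.2
tool_pos: [0.5588, 0.0205, 0.0639]
orientation: [-50.3, 89.6, 34.9]
force: [-3.9, 14.6, 1.9]
opening: 0.0006
```

Run:
```python
from h import *
im,K=look("scene",[("pot",0),("leg_hinge",.09),("leg_tip",.09)],"s4")
cv2.imwrite("pics/s4c.png",cv2.resize(im[130:300,220:440],None,fx=3,fy=3))
look("top",[("leg_hinge",.09),("leg_tip",.09)])
print(ctrl.get_obs()["force"],ctrl.get_obs()["joint_pos"])
go([.56,0.015,.06],85.5)
```

```text
scene pot [(0.66, [348.0, 192.0], [0.5226, 0.203])]
scene leg_hinge [(0.66, [316.0, 226.0], [0.6333, 0.0042])]
scene leg_tip [(0.86, [299.0, 204.0], [0.5443, 0.0029]), (0.72, [260.0, 310.0], [0.78, -0.2524])]
top leg_hinge [(0.96, [250.0, 159.0], [0.6459, -0.0024])]
top leg_tip [(0.7, [190.0, 210.0], [0.4954, 0.186])]
[-2.9372301  14.08837761  2.35636894] [ 22.10329233  18.7643673  -25.96217217  -0.10663901 -44.85189648
 -26.8529481 ]
go [0.56, 0.015, 0.06] 85.5 -> [0.0039, -0.0016, -0.0054] [89.67, 0.47, 0.07] axes x,y,z: [[0.01, 0.0, -1.0], [-1.0, 0.08, -0.01], [0.08, 1.0, 0.0]] j6 [ 22.  19. -26.  -0. -45. -27.]
```

View pics/s4c.png

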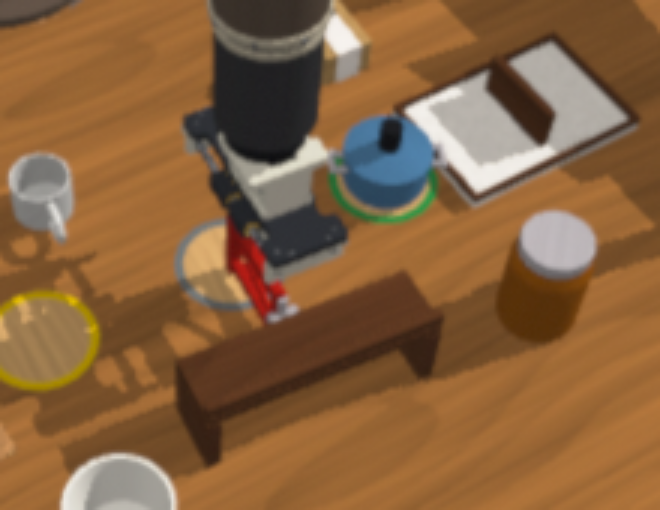

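Call:
drive_tool([
  [[0, 0, 0], [0, 0, 0], 0],
  [[0, 0, 0], [0, 0, 0], 0],
  [[0, 0, 0.01], [0, 0, 0], 0],
  [[0, 0, 0.02], [0, 0, 0], 0],
  [[-0.04, 0, 0.02], [0, 0, 0], 0],
  [[-0.08, 0, 0.02], [0, 0, 0], 0],
  [[-0.12, 0, 0.03], [0, 0, 0], 0],
  [[-0.15, 0.01, 0.06], [7, 0, 0], 0],
  [[-0.18, 0.02, 0.09], [14, 0, 0], 0.5],
  [[-0.19, 0.03, 0.12], [21, 0, 0], 1],
  [[-0.19, 0.04, 0.16], [28, 0, 0], 1],
  [[-0.19, 0.05, 0.2], [35, 0, 0], 1],
  [[-0.19, 0.055, 0.24], [42, 0, 0], 1],
  [[-0.19, 0.06, 0.28], [49, 0, 0], 1],
  [[-0.19, 0.065, 0.32], [56, 0, 0], 1],
  [[-0.19, 0.068, 0.345], [63, 0, 0], 1],
  [[-0.19, 0.068, 0.345], [70, 0, 0], 1],
  [[-0.19, 0.068, 0.345], [77, 0, 0], 1],
  [[-0.19, 0.068, 0.345], [84, 0, 0], 1],
  [[-0.19, 0.068, 0.345], [85.5, 0, 0], 1],
])

```text
clock: 13.22
tool_pos: [0.5184, 0.3701, 0.255]
orientation: [30.4, 89.6, 29.7]
force: [0.1, 0.1, 0.6]
opening: 0.0748
```

Run:
```python
from h import *
look("top",[("leg_hinge",.09),("leg_tip",.09)])
im,K=look("wrist",[("tray",0),("pot",0),("green_centre",0)],"w5")
g=cv2.cvtColor(im,cv2.COLOR_BGR2HSV)
o=ctrl.get_obs();print(o["tool_pos"],o["orientation"])
```

```text
top leg_hinge [(0.95, [252.0, 162.0], [0.6359, -0.0084])]
top leg_tip [(0.66, [248.0, 195.0], [0.5317, 0.0079]), (0.2, [381.0, 208.0], [0.4663, -0.3897])]
wrist tray [(0.7, [285.0, 180.0], [0.518, 0.3768]), (0.31, [200.0, 308.0], [0.7282, 0.2399])]
wrist pot [(0.63, [160.0, 182.0], [0.5206, 0.2006]), (0.48, [201.0, 308.0], [0.7282, 0.242])]
wrist green_centre []
[0.51879505 0.36925589 0.25512239] [32.50385318 89.57041435 32.22904198]
```

View pics/w5.png

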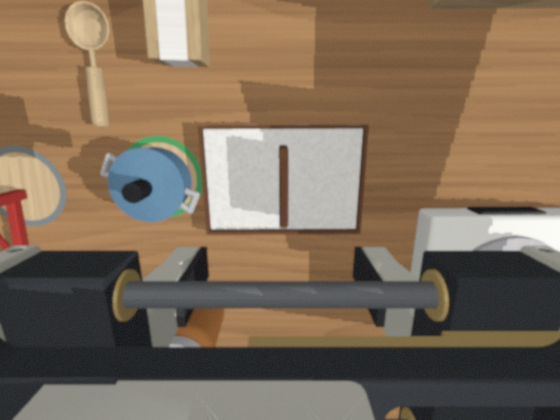

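Run:
```python
from h import *
K=ctrl.get_calibration("wrist")
c=[world("wrist",q,.018,K)[:2] for q in((202,126),(368,126),(362,233),(208,234))]
print(np.round(c,4).tolist(),"centre",np.mean(c,0))
for a,b in((0,1),(3,2),(0,3),(1,2)): d=c[b]-c[a];print(np.linalg.norm(d),np.degrees(np.arctan2(d[1],d[0])))
b=[world("wrist",q,.062,K)[:2] for q in((283.5,146),(283.5,228))];print("board",b)
go([.518,.3765,.03],90)
```

```text
[[0.4448, 0.2702], [0.4458, 0.4828], [0.5924, 0.4862], [0.5926, 0.2666]] centre [0.51888614 0.37648158]
0.21259858381871713 89.71955239537374
0.21958166448746266 90.03868062293571
0.14783588730987676 -1.386304737810895
0.1466433945506571 1.3320484265919703
board [array([0.46698019, 0.37384419]), array([0.56805846, 0.37367202])]
go [0.518, 0.3765, 0.03] 90 -> [0.2251, 0.0063, -0.0023] [-0.27, 0.36, -0.23] axes x,y,z: [[0.01, 0.0, -1.0], [0.0, 1.0, 0.0], [1.0, -0.0, 0.01]] j6 [  53.   16.   -2.    0.  -71. -143.]
```

Call:
drive_tool([
  [[0.04, 0.004, -0.002], [0, 0, 0], 0.7],
  [[0.08, 0.004, -0.002], [0, 0, 0], 0.7],
  [[0.12, 0.004, -0.002], [0, 0, 0], 0.7],
  [[0.16, 0.004, -0.002], [0, 0, 0], 0.7],
  [[0.195, 0.004, -0.002], [-0.3, 0.4, -0.2], 0.7],
  [[0.215, 0.004, -0.002], [-0.3, 0.4, -0.2], 0.7],
  [[0.225, 0.004, -0.002], [-0.3, 0.4, -0.2], 0.6],
  [[0.227, 0.004, -0.002], [-0.3, 0.4, -0.2], 0.4],
  [[0.227, 0.004, -0.002], [-0.3, 0.4, -0.2], 0.2],
  [[0.227, 0.004, -0.002], [-0.3, 0.4, -0.2], 0],
  [[0.227, 0.004, -0.002], [-0.3, 0.4, -0.2], 0],
  [[0.227, 0.004, -0.002], [-0.3, 0.4, -0.2], 0],
  [[0.227, 0.004, -0.002], [-0.3, 0.4, -0.2], 0],
  [[0.227, 0.004, -0.002], [-0.3, 0.4, -0.2], 0],
  [[0.227, 0.004, -0.002], [-0.3, 0.4, -0.2], 0],
  [[0.227, 0.004, -0.002], [-0.3, 0.4, -0.2], 0],
])

```text
clock: 14.9
tool_pos: [0.5185, 0.3744, 0.0289]
orientation: [89.4, 89.9, 89.4]
force: [-1.6, -1.5, 6.1]
opening: 0.012
```

Run:
```python
from h import *
print(ctrl.get_obs()["force"],ctrl.get_obs()["opening"],ctrl.get_obs()["tool_pos"])
yaw=np.radians(-4.5); L=np.array([.6895,-.0108]); t=L+np.array([np.cos(yaw),np.sin(yaw)])*-.058; print("tray target",t)
go([*t,.18],85.5)
go([*t,.125],85.5)
```

```text
[-1.62060883 -1.47582609  6.13740478] 0.011980418953324736 [0.51847975 0.37435173 0.02892563]
tray target [ 0.63167879 -0.00624937]
go [np.float64(0.6316787946434785), np.float64(-0.0062493724477849935), 0.18] 85.5 -> [-0.1514, -0.3806, 0.1129] [4.55, -0.0, -0.05] axes x,y,z: [[0.0, 0.0, -1.0], [-0.0, 1.0, 0.0], [1.0, 0.0, 0.0]] j6 [  53.   28.  -17.   -0.  -45. -143.]
go [np.float64(0.6316787946434785), np.float64(-0.0062493724477849935), 0.125] 85.5 -> [-0.0964, -0.3806, 0.1129] [4.55, -0.0, -0.05] axes x,y,z: [[0.0, 0.0, -1.0], [-0.0, 1.0, 0.0], [1.0, 0.0, 0.0]] j6 [  53.   28.  -17.   -0.  -45. -143.]
```

Call:
drive_tool([
  [[-0.01, 0, 0], [0, 0, 0], 0],
  [[-0.025, 0, 0], [0, 0, 0], 0],
  [[-0.05, 0, 0], [0, 0, 0], 0],
  [[-0.08, 0, 0], [0, 0, 0], 0],
  [[-0.11, 0, 0], [0, 0, 0], 0],
  [[-0.14, -0.005, 0], [0, 0, 0], 0],
  [[-0.16, -0.02, 0.005], [0, 0, 0], 0],
  [[-0.165, -0.045, 0.01], [0, 0, 0], 0],
  [[-0.165, -0.075, 0.015], [0.5, 0, 0], 0],
  [[-0.165, -0.11, 0.025], [1, 0, 0], 0],
  [[-0.165, -0.145, 0.035], [1.5, 0, 0], 0],
  [[-0.165, -0.18, 0.045], [2, 0, 0], 0],
  [[-0.165, -0.215, 0.055], [2.5, 0, 0], 0],
  [[-0.165, -0.25, 0.065], [3, 0, 0], 0],
  [[-0.165, -0.285, 0.075], [3.5, 0, 0], 0],
  [[-0.165, -0.32, 0.09], [4, 0, 0], 0],
  [[-0.165, -0.35, 0.1], [4.5, 0, 0], 0],
  [[-0.165, -0.37, 0.105], [4.5, 0, 0], 0],
  [[-0.165, -0.38, 0.108], [4.5, 0, 0], 0],
  [[-0.165, -0.38, 0.108], [4.5, 0, 0], 0],
])

```text
clock: 16.57
tool_pos: [0.6264, -0.0079, 0.193]
orientation: [163.5, 89.9, 158.9]
force: [0.2, 1.2, -3.6]
opening: 0.0115
```

Run:
```python
from h import *
im,K=look("top",[("tray",.16),("ledge",0)],"t6")
cv2.imwrite("pics/t6c.png",cv2.resize(im[115:225,190:330],None,fx=5,fy=5,interpolation=cv2.INTER_CUBIC))
im,K=look("scene",[("tray",.16),("leg_tip",.09)],"s6")
cv2.imwrite("pics/s6c.png",cv2.resize(im[130:300,220:440],None,fx=3,fy=3))
print(ctrl.get_obs()["force"],ctrl.get_obs()["opening"])
go([.6317,-.006,.125],85.5)
```

```text
top tray [(0.76, [252.0, 160.0], [0.6208, -0.0095])]
top ledge []
scene tray []
scene leg_tip []
[ 0.36391302  0.77742502 -3.75670874] 0.011693185985148454
go [0.6317, -0.006, 0.125] 85.5 -> [0.0686, -0.0011, 0.0053] [0.12, -0.01, -0.07] axes x,y,z: [[-0.0, 0.0, -1.0], [0.08, 1.0, 0.0], [1.0, -0.08, -0.0]] j6 [  17.   17.   -8.   -0.  -64. -112.]
```

View pics/s6c.png

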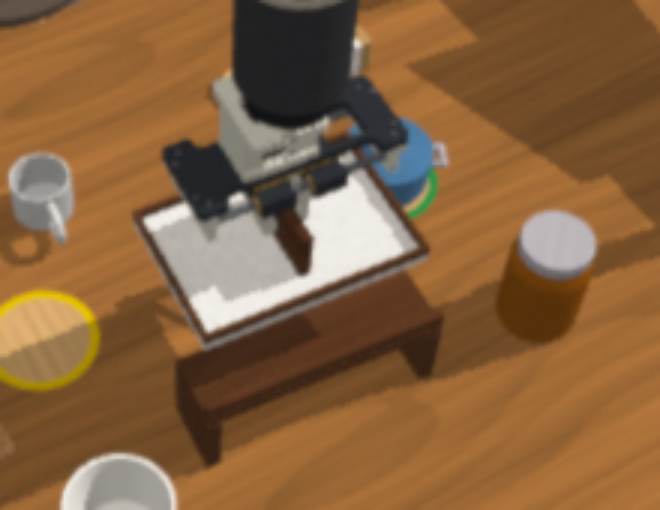

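Call:
drive_tool([
  [[0.015, -0.001, 0.005], [0, 0, 0], 0],
  [[0.03, -0.001, 0.005], [0, 0, 0], 0],
  [[0.045, -0.001, 0.005], [0, 0, 0], 0],
  [[0.058, -0.001, 0.005], [0, 0, 0], 0],
  [[0.066, -0.001, 0.005], [0, 0, 0], 0],
  [[0.071, -0.001, 0.005], [0, 0, 0], 0],
  [[0.074, -0.001, 0.005], [0, 0, 0], 0],
  [[0.076, -0.001, 0.005], [0, 0, 0], 0],
  [[0.076, -0.001, 0.005], [0, 0, 0], 0],
])

```text
clock: 17.62
tool_pos: [0.6319, -0.0055, 0.119]
orientation: [47.6, 89.9, 43.3]
force: [-1.8, 0.3, -1.4]
opening: 0.0119
```

Run:
```python
from h import *
o=ctrl.get_obs();print(o["force"],o["moment"],o["opening"],o["tool_pos"])
K=ctrl.get_calibration("scene"); im=ctrl.snapshot("scene"); cv2.imwrite("pics/s7.png",cv2.resize(im[130:300,220:440],None,fx=3,fy=3))
```

```text
[-1.81583944  0.30809388 -1.4119197 ] [ 0.16205229  0.63874495 -0.05954639] 0.011927308595752636 [ 0.63186913 -0.00549433  0.11895638]
```

View pics/s7.png

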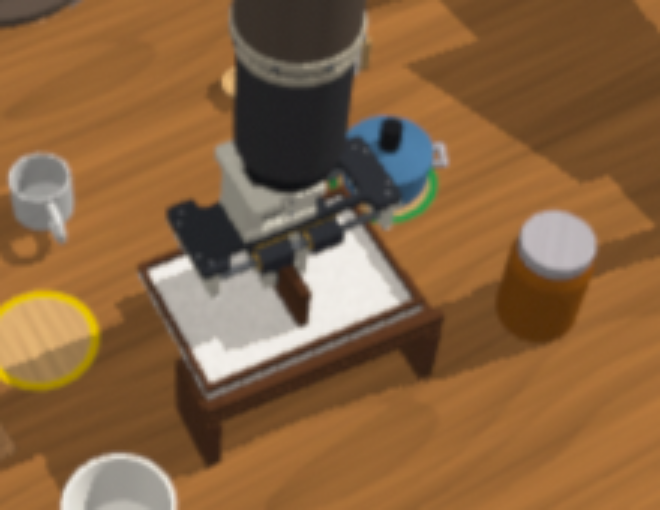

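Call:
drive_tool([
  [[0.001, 0, 0], [0, 0, 0], 0],
  [[0.001, 0, 0], [0, 0, 0], 0.2],
  [[0.001, 0, 0], [0, 0, 0], 0.3],
  [[0.001, 0, 0], [0, 0, 0], 0.5],
  [[0.001, 0, 0], [0, 0, 0], 0.5],
  [[0.001, 0, 0], [0, 0, 0], 0.5],
  [[-0.02, 0, 0], [0, 0, 0], 0.5],
  [[-0.05, 0, 0], [0, 0, 0], 0.5],
  [[-0.09, 0, 0], [0, 0, 0], 0.5],
  [[-0.12, 0, 0], [0, 0, 0], 0.5],
  [[-0.15, 0, -0.03], [0, 0, 0], 1],
  [[-0.15, 0, -0.06], [0, 0, 0], 1],
  [[-0.15, 0, -0.09], [0, 0, 0], 1],
  [[-0.15, 0, -0.09], [0, 0, 0], 1],
])

```text
clock: 18.83
tool_pos: [0.538, 0.001, 0.2703]
orientation: [51.5, 89.8, 47.2]
force: [-0.2, 0.5, -0.9]
opening: 0.0649
```

Run:
```python
from h import *
im,K=look("wrist",[("tray",.09),("leg_tip",.09),("leg_hinge",.09),("ledge",0),("pot",0)],"w8")
print(ctrl.get_obs()["tool_pos"])
look("top",[("tray",.09),("mat",0),("tin0",.003)])
look("scene",[("tray",.09),("tin0",.003)])
go([.50,-.38,.25],0)
```

```text
wrist tray [(0.87, [279.0, 261.0], [0.6259, -0.0069])]
wrist leg_tip [(0.58, [286.0, 185.0], [0.5291, 0.0088])]
wrist leg_hinge []
wrist ledge []
wrist pot [(0.92, [419.0, 156.0], [0.5205, 0.2021]), (0.57, [287.0, 186.0], [0.5492, 0.0106])]
[0.54257971 0.00108922 0.26842385]
top tray [(0.96, [251.0, 165.0], [0.6253, -0.0038])]
top mat [(0.7, [367.0, 200.0], [0.5109, -0.3703]), (0.51, [249.0, 164.0], [0.6548, 0.0031])]
top tin0 [(0.77, [379.0, 214.0], [0.4656, -0.405]), (0.75, [374.0, 255.0], [0.3345, -0.375]), (0.68, [414.0, 215.0], [0.4552, -0.5175])]
scene tray [(0.9, [309.0, 228.0], [0.6283, -0.0145])]
scene tin0 [(0.74, [128.0, 274.0], [0.4561, -0.5096]), (0.69, [161.0, 264.0], [0.4742, -0.4168]), (0.58, [188.0, 276.0], [0.5494, -0.3651])]
go [0.5, -0.38, 0.25] 0 -> [0.018, -0.3832, -0.013] [85.64, -0.01, -0.09] axes x,y,z: [[0.0, 0.0, -1.0], [0.08, 1.0, 0.0], [1.0, -0.08, 0.0]] j6 [  21.    6.  -12.   -0.  -71. -115.]
```

View pics/w8.png

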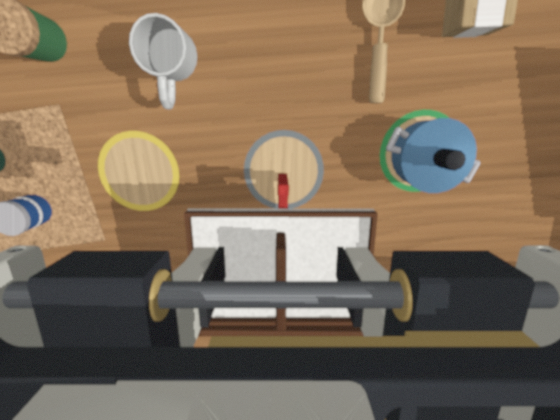

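Call:
drive_tool([
  [[0.01, -0.04, 0], [-7, 0, 0], 1],
  [[0.01, -0.08, 0], [-14, 0, 0], 1],
  [[0.01, -0.12, 0], [-21, 0, 0], 1],
  [[0.01, -0.16, 0], [-28, 0, 0], 1],
  [[0.01, -0.2, 0], [-35, 0, 0], 1],
  [[0.01, -0.24, -0.005], [-42, 0, 0], 1],
  [[0.01, -0.27, -0.01], [-49, 0, 0], 1],
  [[0.01, -0.3, -0.014], [-56, 0, 0], 1],
  [[0.01, -0.32, -0.014], [-63, 0, 0], 1],
  [[0.01, -0.332, -0.014], [-70, 0, 0], 1],
  [[0.01, -0.332, -0.014], [-77, 0, 0], 1],
  [[0.01, -0.332, -0.014], [-84, 0, 0], 1],
  [[0.01, -0.332, -0.014], [-90, 0, 0], 1],
  [[0.01, -0.332, -0.014], [-90, 0, 0], 1],
  [[0.01, -0.332, -0.014], [-90, 0, 0], 1],
])

```text
clock: 20.73
tool_pos: [0.5029, -0.3291, 0.2579]
orientation: [-22.9, 89.9, 62.8]
force: [0.1, -0.3, 0.5]
opening: 0.0872
```

Run:
```python
from h import *
im,K=look("wrist",[("tin0",.003),("tin1",.003)],"w9")
for r in ctrl.cut_out("wrist","tin1")[:4]:
    m=r["pixels"].astype(np.uint8); e=cv2.fitEllipse(max(cv2.findContours(m,0,1)[0],key=len)); print(round(r["confidence"],2),np.round(r["pixel"]),cv2.boundingRect(cv2.findNonZero(m)))
print(ctrl.get_obs()["tool_pos"])
```

```text
wrist tin0 [(0.83, [398.0, 136.0], [0.339, -0.3788]), (0.76, [299.0, 121.0], [0.4722, -0.408]), (0.75, [298.0, 30.0], [0.4664, -0.5143])]
wrist tin1 [(0.83, [398.0, 136.0], [0.339, -0.3788]), (0.76, [299.0, 121.0], [0.4722, -0.408]), (0.75, [298.0, 30.0], [0.4664, -0.5143])]
0.91 [300.  21.] (282, 0, 41, 48)
0.82 [299. 118.] (280, 100, 39, 41)
0.74 [408. 134.] (381, 113, 52, 41)
0.63 [237. 160.] (217, 140, 41, 41)
[ 0.50291568 -0.32887061  0.25802209]
```

View pics/w9.png

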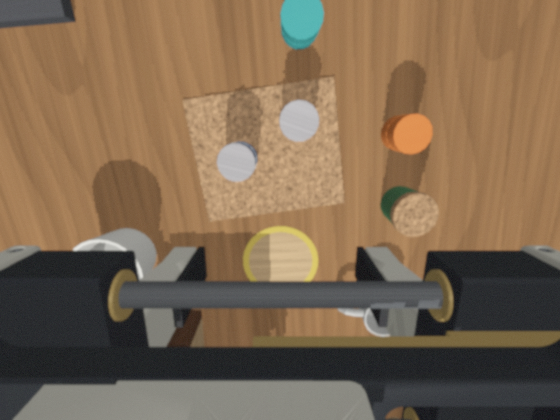

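Run:
```python
from h import *
K=ctrl.get_calibration("wrist")
b=world("wrist",(237,161),.053,K); g=world("wrist",(299.5,120.5),.053,K);print(b,g)
go([b[0],b[1],.026],175.5); go([g[0],g[1],.026],175.5)
```

```text
[ 0.55255243 -0.36660603  0.053     ] [ 0.47392386 -0.40773136  0.053     ]
go [np.float64(0.552552434432509), np.float64(-0.3666060349709521), 0.026] 175.5 -> [0.232, -0.0522, -0.0341] [0.06, 0.07, 0.04] axes x,y,z: [[0.0, 0.0, -1.0], [-1.0, 0.08, -0.0], [0.08, 1.0, 0.0]] j6 [-15.  13.  -6.  -0. -71.  10.]
go [np.float64(0.47392386185555935), np.float64(-0.40773136210206495), 0.026] 175.5 -> [0.2319, 0.023, -0.0812] [0.06, 0.07, 0.04] axes x,y,z: [[0.0, 0.0, -1.0], [-1.0, 0.08, -0.0], [0.08, 1.0, 0.0]] j6 [-15.  13.  -6.  -0. -71.  10.]
```

Call:
drive_tool([
  [[0.04, -0.02, -0.015], [0, 0, 0], 0.85],
  [[0.08, -0.04, -0.03], [0, 0, 0], 0.85],
  [[0.12, -0.052, -0.034], [0, 0, 0], 0.85],
  [[0.16, -0.052, -0.034], [0, 0, 0], 0.85],
  [[0.195, -0.052, -0.034], [0, 0, 0], 0.85],
  [[0.22, -0.052, -0.034], [0, 0, 0], 0.85],
  [[0.23, -0.052, -0.034], [0, 0, 0], 0.8],
  [[0.232, -0.052, -0.034], [0, 0, 0], 0.7],
  [[0.232, -0.052, -0.034], [0, 0, 0], 0.5],
  [[0.232, -0.052, -0.034], [0, 0, 0], 0.3],
  [[0.232, -0.052, -0.034], [0, 0, 0], 0.3],
  [[0.232, -0.052, -0.034], [0, 0, 0], 0.3],
  [[0.232, -0.052, -0.034], [0, 0, 0], 0.3],
  [[0.22, -0.052, -0.034], [0, 0, 0], 0.3],
  [[0.19, -0.052, -0.034], [0, 0, 0], 0.3],
  [[0.15, -0.052, -0.034], [0, 0, 0], 0.3],
  [[0.11, -0.052, -0.034], [0, 0, 0], 0.3],
  [[0.06, -0.052, -0.034], [0, 0, 0], 0.3],
  [[0.05, -0.052, -0.034], [0, 0, 0], 0.3],
  [[0.05, -0.052, -0.034], [0, 0, 0], 0.3],
])

```text
clock: 22.6
tool_pos: [0.5543, -0.3681, 0.2161]
orientation: [-103.4, 89.4, -17.9]
force: [-0.1, 0.2, 0.5]
opening: 0.0457
```

Run:
```python
from h import *
o=ctrl.get_obs();print(o["force"],o["opening"],o["tool_pos"])
yaw=np.radians(-4.5); c=np.array([.630,-.0065]); X=np.array([np.cos(yaw),np.sin(yaw)]);Y=np.array([-np.sin(yaw),np.cos(yaw)])
for s in(-1,1):
    t=c+.030*X+s*.055*Y; print(s,t); go([*t,.2],175.5); go([*t,.125],175.5)
```

```text
[-0.12951182  0.19599497  0.51353186] 0.045744444445001704 [ 0.55431127 -0.36810115  0.21610753]
-1 [ 0.65559227 -0.06368423]
go [np.float64(0.6555922697469624), np.float64(-0.06368422622715739), 0.2] 175.5 -> [0.0161, -0.0774, 0.3114] [0.08, -0.15, 0.61] axes x,y,z: [[0.01, -0.0, -1.0], [-1.0, 0.08, -0.01], [0.08, 1.0, -0.0]] j6 [-17.  20.  -2.   0. -68.  12.]
go [np.float64(0.6555922697469624), np.float64(-0.06368422622715739), 0.125] 175.5 -> [0.0911, -0.0766, 0.3115] [0.08, -0.15, 0.61] axes x,y,z: [[0.01, -0.0, -1.0], [-1.0, 0.08, -0.01], [0.08, 1.0, -0.0]] j6 [-17.  20.  -2.   0. -68.  12.]
1 [0.66422277 0.04597668]
go [np.float64(0.6642227702770253), np.float64(0.04597668048348669), 0.2] 175.5 -> [0.0159, -0.0775, 0.4214] [0.08, -0.15, 0.61] axes x,y,z: [[0.01, -0.0, -1.0], [-1.0, 0.08, -0.01], [0.08, 1.0, -0.0]] j6 [-17.  20.  -2.   0. -68.  12.]
go [np.float64(0.6642227702770253), np.float64(0.04597668048348669), 0.125] 175.5 -> [0.0909, -0.0767, 0.4215] [0.08, -0.15, 0.61] axes x,y,z: [[0.01, -0.0, -1.0], [-1.0, 0.08, -0.01], [0.08, 1.0, -0.0]] j6 [-17.  20.  -2.   0. -68.  12.]
```

Call:
drive_tool([
  [[0.01, -0.01, 0.02], [0, 0, 0], 0.3],
  [[0.015, -0.015, 0.05], [0, 0, 0], 0.3],
  [[0.015, -0.023, 0.085], [0, 0, 0.6], 0.3],
  [[0.015, -0.032, 0.12], [0, 0, 0.6], 0.3],
  [[0.015, -0.04, 0.155], [0, 0, 0.6], 0.3],
  [[0.015, -0.048, 0.19], [0, 0, 0.6], 0.3],
  [[0.015, -0.056, 0.225], [0, 0, 0.6], 0.3],
  [[0.015, -0.064, 0.26], [0, 0, 0.6], 0.3],
  [[0.015, -0.072, 0.29], [0, 0, 0.6], 0.3],
  [[0.015, -0.077, 0.305], [0, 0, 0.6], 0.3],
  [[0.015, -0.077, 0.311], [0, 0, 0.6], 0.3],
  [[0.02, -0.077, 0.311], [0, 0, 0.6], 0.3],
  [[0.02, -0.077, 0.311], [0, 0, 0.6], 0.3],
])

```text
clock: 23.68
tool_pos: [0.6542, -0.0643, 0.1951]
orientation: [148.5, 89.8, -125.9]
force: [-0.9, -0.3, -1.8]
opening: 0.0456
```

Run:
```python
from h import *
o=ctrl.get_obs();print(o["force"],o["opening"],o["tool_pos"])
im,K=look("scene",[("tin0",.18)],"s10")
cv2.imwrite("pics/s10c.png",cv2.resize(im[100:310,130:410],None,fx=2.8,fy=2.8))
go([.6556,-.0637,.122],175.5)
```

```text
[-0.90637806 -0.30186947 -1.82384786] 0.04563936925674693 [ 0.65420346 -0.06432424  0.19509768]
scene tin0 [(0.9, [163.0, 262.0], [0.5838, -0.4155]), (0.86, [126.0, 278.0], [0.5811, -0.5111]), (0.46, [304.0, 226.0], [0.6661, -0.0579])]
go [0.6556, -0.0637, 0.122] 175.5 -> [0.0738, -0.0011, 0.0019] [0.01, -0.16, -0.05] axes x,y,z: [[-0.0, -0.0, -1.0], [-1.0, 0.08, 0.0], [0.08, 1.0, -0.0]] j6 [ 11.  20.  -4.   0. -66. -16.]
```

View pics/s10c.png

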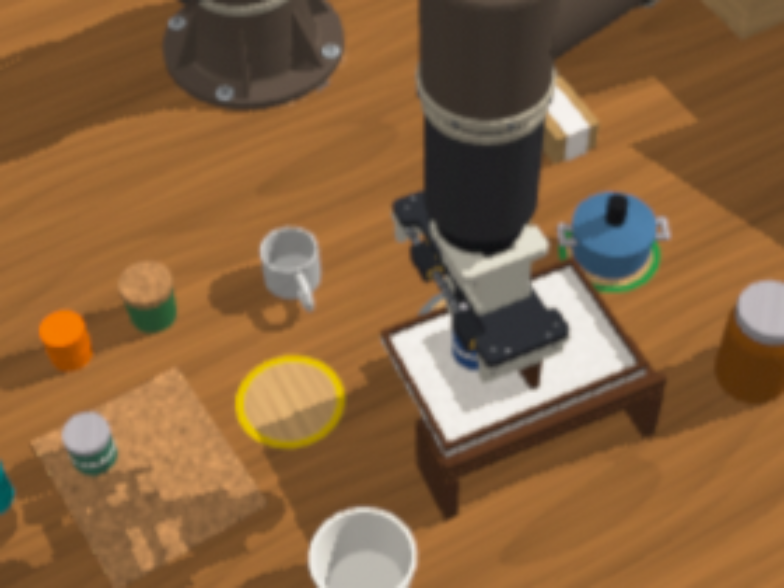

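Call:
drive_tool([
  [[0.02, -0.001, 0.002], [0, 0, 0], 0.3],
  [[0.04, -0.001, 0.002], [0, 0, 0], 0.3],
  [[0.056, -0.001, 0.002], [0, 0, 0], 0.3],
  [[0.065, -0.001, 0.002], [0, 0, 0], 0.3],
  [[0.07, -0.001, 0.002], [0, 0, 0], 0.3],
  [[0.073, -0.001, 0.002], [0, 0, 0], 0.3],
  [[0.075, -0.001, 0.002], [0, 0, 0], 0.3],
  [[0.075, -0.001, 0.002], [0, 0, 0], 0.3],
])

```text
clock: 24.45
tool_pos: [0.6551, -0.0647, 0.1237]
orientation: [174.3, 89.8, -100.2]
force: [-8.2, -1.3, 11.3]
opening: 0.0451
```

Call:
drive_tool([
  [[0, 0, 0], [0, 0, 0], 0.3],
  [[0, 0, 0], [0, 0, 0], 0.58],
  [[0, 0, 0], [0, 0, 0], 0.65],
  [[0, 0, 0], [0, 0, 0], 0.7],
  [[0, 0, 0], [0, 0, 0], 0.7],
  [[0, 0, 0], [0, 0, 0], 0.7],
  [[-0.02, 0, 0], [0, 0, 0], 0.7],
  [[-0.05, 0, 0], [0, 0, 0], 0.7],
  [[-0.09, 0, 0], [0, 0, 0], 0.7],
  [[-0.12, 0, 0], [0, 0, 0], 0.8],
  [[-0.13, 0, 0], [0, 0, 0], 0.8],
  [[-0.13, 0, 0], [0, 0, 0], 0.8],
])

```text
clock: 25.45
tool_pos: [0.6569, -0.0642, 0.2578]
orientation: [-117.6, 89.6, -32.0]
force: [-0.0, -0.4, -0.4]
opening: 0.0691
```

Run:
```python
from h import *
o=ctrl.get_obs();print(o["force"],o["opening"],o["tool_pos"])
im,K=look("wrist",[("tray",.09),("tin0",.098)],"w11")
look("top",[("tray",.09),("tin0",.098)])
look("scene",[("tray",.09),("tin0",.098)],"s11")
im,K=look("scene",[("tin0",.003)])
go([.5,-.35,.24],175.5)
```

```text
[-0.01047038 -0.40704005 -0.411773  ] 0.06914883401822439 [ 0.65689652 -0.06415781  0.25780586]
wrist tray [(0.7, [303.0, 241.0], [0.6347, -0.0072])]
wrist tin0 []
top tray [(0.62, [249.0, 165.0], [0.6249, -0.0001])]
top tin0 [(0.81, [378.0, 254.0], [0.3285, -0.3635]), (0.8, [380.0, 211.0], [0.4574, -0.3856]), (0.77, [415.0, 212.0], [0.4496, -0.4898])]
scene tray [(0.97, [311.0, 228.0], [0.633, -0.0098])]
scene tin0 [(0.87, [299.0, 238.0], [0.6501, -0.0593]), (0.62, [161.0, 262.0], [0.5275, -0.417]), (0.62, [154.0, 225.0], [0.4057, -0.3901])]
scene tin0 [(0.9, [126.0, 279.0], [0.4695, -0.5184]), (0.83, [163.0, 263.0], [0.4733, -0.4091]), (0.8, [153.0, 224.0], [0.3301, -0.384])]
go [0.5, -0.35, 0.24] 175.5 -> [0.0146, 0.1322, -0.297] [0.02, -0.24, -0.07] axes x,y,z: [[-0.0, -0.0, -1.0], [-1.0, 0.08, 0.0], [0.08, 1.0, -0.0]] j6 [ 11.  18.   1.   0. -73. -16.]
```

View pics/w11.png

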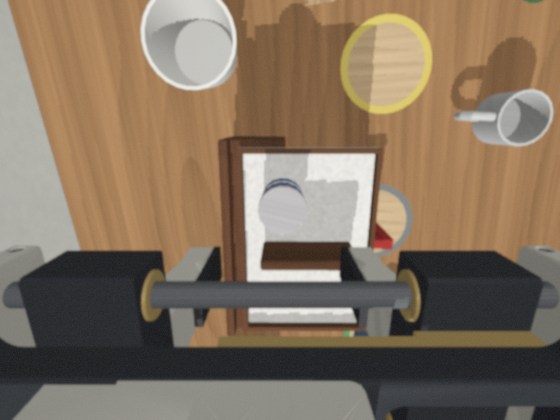

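Call:
drive_tool([
  [[0.015, 0.01, -0.03], [0, 0, 0], 1],
  [[0.015, 0.03, -0.07], [0, 0, 0], 1],
  [[0.015, 0.05, -0.11], [0, 0, 0], 1],
  [[0.015, 0.065, -0.15], [0, 0, 0], 1],
  [[0.015, 0.085, -0.19], [0, 0, 0], 1],
  [[0.015, 0.1, -0.23], [0, 0, 0], 1],
  [[0.015, 0.12, -0.27], [0, 0, 0], 1],
  [[0.015, 0.132, -0.297], [0, 0, 0], 1],
  [[0.015, 0.132, -0.297], [0, 0, 0], 1],
  [[0.015, 0.132, -0.297], [0, 0, 0], 1],
])

```text
clock: 26.83
tool_pos: [0.4988, -0.3521, 0.2396]
orientation: [163.3, 89.7, -111.4]
force: [0.8, 0.9, -0.3]
opening: 0.0878
```

Run:
```python
from h import *
im,K=look("wrist",[("tin1",.003)],"w12")
for r in ctrl.cut_out("wrist","tin1")[:4]:
    m=r["pixels"].astype(np.uint8); print(round(r["confidence"],2),np.round(r["pixel"]),cv2.boundingRect(cv2.findNonZero(m)),np.round(world("wrist",r["pixel"],.053,K),4),cv2.mean(im,m))
go([.474,-.408,.026],175.5)
```

```text
wrist tin1 [(0.74, [395.0, 151.0], [0.3446, -0.3841]), (0.57, [293.0, 140.0], [0.4769, -0.4089]), (0.55, [296.0, 45.0], [0.4661, -0.5186])]
0.95 [296. 142.] (277, 121, 41, 43) [ 0.4758 -0.4093  0.053 ] (186.1092250922509, 185.59852398523984, 188.67380073800737, 0.0)
0.88 [297.  41.] (277, 10, 45, 59) [ 0.4676 -0.5108  0.053 ] (171.3950073421439, 174.4302496328928, 87.92804698972101, 0.0)
0.62 [410. 154.] (381, 134, 54, 41) [ 0.3455 -0.385   0.053 ] (72.0888638920135, 127.66310461192352, 200.05961754780654, 0.0)
go [0.474, -0.408, 0.026] 175.5 -> [0.2139, 0.0218, -0.0595] [0.04, -0.24, -0.06] axes x,y,z: [[-0.0, -0.0, -1.0], [-1.0, 0.08, 0.0], [0.08, 1.0, -0.0]] j6 [-16.  14.  -7.   0. -69.  12.]
```

Call:
drive_tool([
  [[0.03, 0.01, -0.03], [0, 0, 0], 0.85],
  [[0.07, 0.021, -0.06], [0, 0, 0], 0.85],
  [[0.11, 0.021, -0.06], [0, 0, 0], 0.85],
  [[0.15, 0.021, -0.06], [0, 0, 0], 0.85],
  [[0.185, 0.021, -0.06], [0, 0, 0], 0.85],
  [[0.205, 0.021, -0.06], [0, 0, 0], 0.85],
  [[0.212, 0.021, -0.06], [0, 0, 0], 0.8],
  [[0.214, 0.021, -0.06], [0, 0, 0], 0.7],
  [[0.214, 0.021, -0.06], [0, 0, 0], 0.5],
  [[0.214, 0.021, -0.06], [0, 0, 0], 0.3],
  [[0.214, 0.021, -0.06], [0, 0, 0], 0.3],
  [[0.214, 0.021, -0.06], [0, 0, 0], 0.3],
  [[0.214, 0.021, -0.06], [0, 0, 0], 0.3],
  [[0.2, 0.021, -0.06], [0, 0, 0], 0.3],
  [[0.17, 0.021, -0.06], [0, 0, 0], 0.3],
  [[0.13, 0.021, -0.06], [0, 0, 0], 0.3],
  [[0.09, 0.021, -0.06], [0, 0, 0], 0.3],
  [[0.05, 0.021, -0.06], [0, 0, 0], 0.3],
  [[0.03, 0.021, -0.06], [0, 0, 0], 0.3],
  [[0.03, 0.021, -0.06], [0, 0, 0], 0.3],
])

```text
clock: 28.65
tool_pos: [0.4772, -0.4095, 0.217]
orientation: [-135.9, 89.3, -50.3]
force: [0.6, -0.4, -0.2]
opening: 0.0456
```

Run:
```python
from h import *
o=ctrl.get_obs();print(o["force"],o["opening"],o["tool_pos"])
look("scene",[("tin1",.19)])
go([.664,.046,.2],175.5)
```

```text
[ 0.56621817 -0.38566565 -0.17762191] 0.04556283463032181 [ 0.47722073 -0.40947362  0.217036  ]
scene tin1 [(0.62, [125.0, 277.0], [0.585, -0.5099]), (0.6, [300.0, 240.0], [0.7047, -0.092])]
go [0.664, 0.046, 0.2] 175.5 -> [0.0094, -0.1527, 0.4672] [0.01, -0.26, 0.11] axes x,y,z: [[0.0, -0.0, -1.0], [-1.0, 0.08, -0.0], [0.08, 1.0, -0.0]] j6 [-23.  16.  -7.   0. -66.  18.]
```

Call:
drive_tool([
  [[0, -0.005, 0.015], [0, 0, 0], 0.3],
  [[0, -0.015, 0.045], [0, 0, 0], 0.3],
  [[0, -0.025, 0.08], [0, 0, 0], 0.3],
  [[0, -0.037, 0.115], [0, 0, 0], 0.3],
  [[0, -0.049, 0.15], [0, 0, 0], 0.3],
  [[0, -0.06, 0.185], [0, 0, 0], 0.3],
  [[0, -0.072, 0.22], [0, 0, 0], 0.3],
  [[0, -0.083, 0.255], [0, 0, 0], 0.3],
  [[0, -0.095, 0.29], [0, 0, 0], 0.3],
  [[0, -0.106, 0.325], [0, 0, 0], 0.3],
  [[0, -0.118, 0.36], [0, 0, 0], 0.3],
  [[0, -0.129, 0.395], [0, 0, 0], 0.3],
  [[0, -0.14, 0.43], [0, 0, 0], 0.3],
  [[0, -0.149, 0.455], [0, 0, 0], 0.3],
  [[0, -0.153, 0.467], [0, 0, 0], 0.3],
  [[0, -0.153, 0.467], [0, 0, 0], 0.3],
  [[0, -0.153, 0.467], [0, 0, 0], 0.3],
])

```text
clock: 30.17
tool_pos: [0.6634, 0.0461, 0.2077]
orientation: [170.1, 89.7, -104.3]
force: [-0.8, -0.8, -1.7]
opening: 0.0458
```

Run:
```python
from h import *
o=ctrl.get_obs();print(o["force"],o["opening"],o["tool_pos"])
im=ctrl.snapshot("scene")
cv2.imwrite("pics/s13c.png",cv2.resize(im[100:310,130:410],None,fx=2.8,fy=2.8))
go([.663,.046,.1235],175.5)
```

```text
[-0.79226384 -0.79961715 -1.72724522] 0.04581431200411795 [0.66343322 0.04605562 0.20766663]
go [0.663, 0.046, 0.1235] 175.5 -> [0.0846, 0.0004, 0.0011] [0.01, -0.31, -0.02] axes x,y,z: [[-0.0, -0.01, -1.0], [-1.0, 0.08, 0.0], [0.08, 1.0, -0.01]] j6 [ 21.  20.  -2.   0. -68. -25.]
```

View pics/s13c.png

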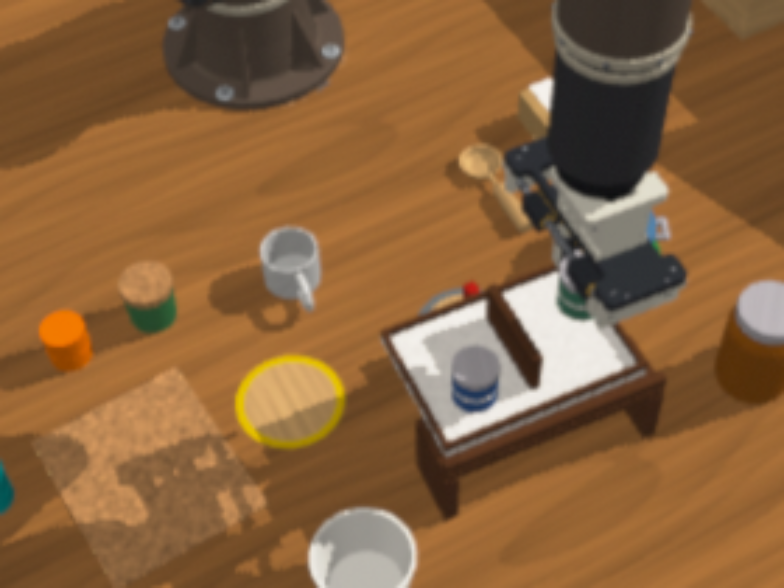

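Green tin held upright over the left bay (about 578,290), blue tin standing in the right bay (475,375). The mat is empty. Next I lower the green tin.

Call:
drive_tool([
  [[0.02, 0, 0.001], [0, -0.3, 0], 0.3],
  [[0.04, 0, 0.001], [0, -0.3, 0], 0.3],
  [[0.06, 0, 0.001], [0, -0.3, 0], 0.3],
  [[0.072, 0, 0.001], [0, -0.3, 0], 0.3],
  [[0.079, 0, 0.001], [0, -0.3, 0], 0.3],
  [[0.083, 0, 0.001], [0, -0.3, 0], 0.3],
  [[0.085, 0, 0.001], [0, -0.3, 0], 0.3],
  [[0.085, 0, 0.001], [0, -0.3, 0], 0.3],
])

```text
clock: 30.88
tool_pos: [0.6636, 0.0456, 0.1236]
orientation: [-106.7, 90.0, -21.2]
force: [-0.1, 0.4, -0.5]
opening: 0.0455
```

Call:
drive_tool([
  [[0.001, 0, 0], [0, 0, 0], 0.3],
  [[0.0015, 0, 0], [0, 0, 0], 0.3],
  [[0.001, 0, 0], [0, 0, 0], 0.58],
  [[0.001, 0, 0], [0, 0, 0], 0.65],
  [[0, 0, 0], [0, 0, 0], 0.7],
  [[0, 0, 0], [0, 0, 0], 0.7],
  [[0, 0, 0], [0, 0, 0], 0.7],
  [[-0.02, 0, 0], [0, 0, 0], 0.7],
  [[-0.05, 0, 0], [0, 0, 0], 0.7],
  [[-0.09, 0, 0], [0, 0, 0], 0.7],
  [[-0.13, 0, 0], [0, 0, 0], 0.8],
  [[-0.15, 0, -0.04], [0, 0, 0], 0.8],
  [[-0.16, 0.04, -0.08], [0, 0, 0], 0.8],
  [[-0.16, 0.08, -0.12], [0, 0, 0], 0.8],
  [[-0.16, 0.1, -0.16], [0, 0, 0], 0.8],
  [[-0.16, 0.1, -0.2], [0, 0, 0], 0.8],
  [[-0.16, 0.1, -0.24], [0, 0, 0], 0.8],
  [[-0.16, 0.1, -0.28], [0, 0, 0], 0.8],
  [[-0.16, 0.1, -0.28], [0, 0, 0], 0.8],
])

```text
clock: 32.47
tool_pos: [0.5408, -0.2286, 0.2843]
orientation: [-109.1, 89.9, -23.6]
force: [-0.2, 1.4, 0.7]
opening: 0.0705
```

Run:
```python
from h import *
o=ctrl.get_obs();print(o["force"],o["opening"],o["tool_pos"],o["clock"])
names=[("pot",0),("green_centre",0),("leg_tip",.09),("tray",.09),("tin1",.098),("amber_jar",0),("white_tub",0),("measuring_cup",0),("tea_scoop",0),("tongs_box",0),("salt_jar",0)]
look("top",names); im,K=look("scene",names)
cv2.imwrite("pics/s14.png",cv2.resize(im[120:330,110:430],None,fx=2.4,fy=2.4))
```

```text
[-0.22016521  1.3804791   0.65081712] 0.07052190224655729 [ 0.54077542 -0.22856628  0.28432967] 32.4667
top pot [(0.58, [190.0, 207.0], [0.5237, 0.1986])]
top green_centre [(0.64, [189.0, 208.0], [0.5191, 0.2032]), (0.31, [290.0, 250.0], [0.3663, -0.111])]
top leg_tip []
top tray []
top tin1 [(0.72, [345.0, 257.0], [0.3264, -0.2676]), (0.7, [413.0, 212.0], [0.4477, -0.4817]), (0.6, [375.0, 252.0], [0.3366, -0.3549])]
top amber_jar [(0.76, [179.0, 149.0], [0.7196, 0.233])]
top white_tub [(0.54, [319.0, 138.0], [0.7327, -0.2344])]
top measuring_cup [(0.65, [292.0, 250.0], [0.3659, -0.1173]), (0.39, [321.0, 138.0], [0.7331, -0.2394])]
top tea_scoop [(0.57, [208.0, 249.0], [0.3853, 0.1452])]
top tongs_box [(0.57, [171.0, 269.0], [0.3312, 0.2645]), (0.31, [319.0, 139.0], [0.7288, -0.2338])]
top salt_jar [(0.78, [348.0, 256.0], [0.3366, -0.2941])]
scene pot [(0.84, [347.0, 191.0], [0.5175, 0.2]), (0.45, [307.0, 170.0], [0.3779, 0.1382])]
scene green_centre [(0.52, [348.0, 189.0], [0.5128, 0.2098])]
scene leg_tip [(0.58, [295.0, 202.0], [0.5297, -0.001]), (0.4, [259.0, 308.0], [0.7735, -0.2524])]
scene tray [(0.78, [313.0, 225.0], [0.6252, -0.0003]), (0.42, [296.0, 202.0], [0.5329, 0.0009])]
scene tin1 [(0.77, [330.0, 226.0], [0.6582, 0.0375]), (0.77, [157.0, 224.0], [0.4096, -0.3806]), (0.67, [302.0, 241.0], [0.6608, -0.0577])]
scene amber_jar []
scene white_tub [(0.89, [258.0, 312.0], [0.7435, -0.2424])]
scene measuring_cup [(0.63, [234.0, 198.0], [0.3624, -0.124]), (0.56, [398.0, 234.0], [0.7297, 0.2401]), (0.26, [330.0, 147.0], [0.3285, 0.2578])]
scene tea_scoop [(0.69, [308.0, 168.0], [0.3725, 0.1438])]
scene tongs_box [(0.57, [329.0, 147.0], [0.3268, 0.2577])]
scene salt_jar [(0.7, [185.0, 212.0], [0.3355, -0.2837])]
```

View pics/s14.png

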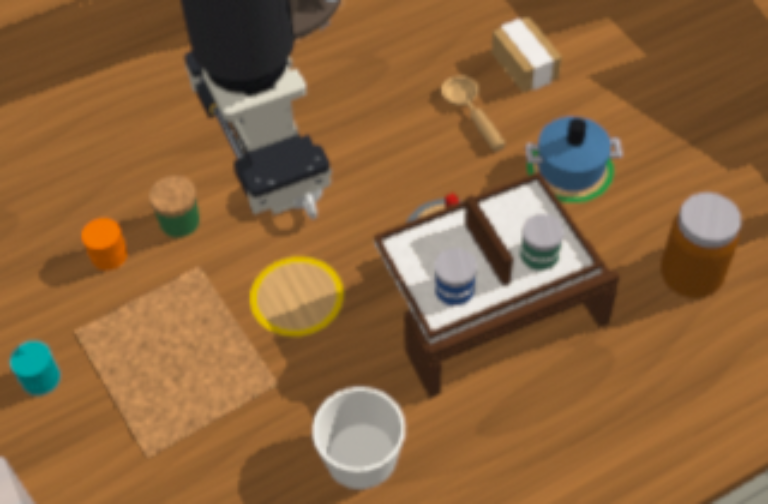

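```bash
python3 -c "
from h import *
print(ctrl.close_job())"
```

```text
the job is handed in; nothing more can be done
None
```

The tea display is set up and the job is handed in. It finished at about 32 s on the robot's clock, well under the 210 s limit. The hand-in gives no verdict, so this rests on my own checks.

**What I did**
- **Pot:** I slid it by its knob, without lifting it, onto the green ring.
- **Leg:** I pushed the red leg out until it met its stop. The push force rose to about 14 N there.
- **Tray:** I laid it on ledge and leg, square to the ledge and about 8 mm from the fence by my estimate.
- **Tins:** Two were present, blue and green. I stood the blue one in the right bay and the green one in the left bay. The blue tin was knocked aside during the run, so I measured it again before gripping it.
- **Look-alikes:** I left the orange and turquoise cans alone.

**Last checks**
- **Final picture:** Both tins are upright on the tray floor, the tray is level, the mat is empty and the gripper is clear of everything.
- **Pot:** The detections put it roughly 5 to 11 mm from the ring's centre, within the 20 mm limit.
- **Leg:** Its tip was measured at about (0.53, 0.00), which fits the stop.
- **Bystanders:** Those re-detected were within about 15 mm of their first readings, which is the scatter of the measurements.

**Missed or scattered readings**
- **Missed detections:** In the last look the top camera missed the tray and leg tip, and the scene camera missed the amber jar. The other camera found each one.
- **Tray position:** Single readings varied by about 10 mm.

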